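Red mould out of the slide-lid box

ROBOT

A 6-joint arm with a two-finger parallel gripper is mounted at the origin on the work surface. World frame = base frame: x ahead of the robot, y to its left, z up, the work surface at z = 0. Lengths are in m, angles in rad, forces in N, time in s.
With the tool pointing down it reaches from about 0.3 to 0.85 m from the base axis. Payload 4.2 kg.
Tool frame: the origin (TCP) lies at the centre of the arm's flange, where the gripper is bolted on; the fingertips stand 191 mm ahead of it and the grasp point (between the pads) lies 172 mm ahead of it; z points along the fingers, y is the direction in which the jaws open and shut (so a half turn about z gives the same grasp; the last joint's range is limited). The gripper opens to 91 mm and grips with 3 to 60 N. Pads are 32 mm wide; open, the fingers measure 118 mm over their backs; the gripper's body (76 mm by 178 mm) begins 60 mm behind the grasp point.
Start: joints at [-1.249, 0.32, 1.565, -0, 1.257, -0.02], TCP at [0.193, -0.542, 0.405] pointing down, gripper open.
Joint ranges: [-3.11, 3.11], [-0.84, 2.01], [0.21, 2.61], [-1.34, 4.49], [0.05, 2.63], [-2.56, 2.56]. Speed limits (rad/s): [2.57, 2.57, 3.14, 3.14, 3.14, 3.14].

INTERFACE

Orientations are given as [roll, pitch, yaw] about the fixed x, y, z axes, in that order (R = Rz(yaw) Ry(pitch) Rx(roll)).
In Python, from workcell import r gives the robot as it stands.
- The arm moves only by the tool arm_command, never from a script. Its arguments are lists of equal length, an entry for each row: "xyz": the shift along the tool's x, y, z in m, a list of three; "dr": the turn, a rotation vector about the tool's x, y, z in rad, a list of three; "hand": the finger opening in m, from 0 to 0.0912. In form: {"xyz": [[x, y, z], ...], "dr": [[rx, ry, rz], ...], "hand": [hand, ...]}. A call has exactly 8 rows; each row is the pose to reach, as a shift and turn from the pose commanded when the call began, along the tool's axes at that moment; what a row does not reach only later rows make up. A row lasts 1/8 s, in which the tool goes at most 62.5 mm and 10.7 degrees, less where a joint would pass 70% of its speed; a pose out of reach is approached as far as the arm can. A call with a gripper value outside its range is refused whole. The fingers move at their own pace and stop on an object; the grip force is fixed at half the most. Time passes only in rows, so rows that repeat a pose let the fingers close, or fill a call up. It gives the time, the measured TCP pose, the force and the opening at its end, in the units of the state.
- r.sense(): the state, without advancing time (a new reading comes with each control period).
- r.snapshot(name): name is "side" or "top" or "wrist"; returns the picture (400x640x3 uint8, red, green, blue); there is no depth.
- r.camera_params(name): a dict with "fx", "fy", "cx", "cy" (pixels), "k1" (the pictures are not rectified: a ray, as slopes to the right and down, at radius r is drawn at 1 + k1 r^2 times it, then the intrinsics apply), "position" and "orientation" of the camera in the world; the wrist camera has in their place "mount" (4x4, takes a point from camera to tool coordinates, whose origin is the TCP and whose axes are the flange's). Camera axes: x right, y down, z forward; pixel columns grow to the right and rows downward; lengths in m; the calibration is good to about 2 mm. A picture is of the moment at which its call begins: read the wrist's pose just before it. camera_params takes no time and is no camera call.
- r.job_done(): hands the job in, once; it reports no verdict.
The state is a dict: "time_s": time; "joint_pos": joint angles; "dq": joint speeds; "joint_torque": joint torques, N m; "tcp_pos": TCP position; "tool_rot": TCP orientation; "wrist_force": force on the tool from outside, world axes, zero at the start; "wrist_torque": the same for the moment, N m; "width": opening from 0.0 (shut) to 1.0 (fully open).
Only numpy, scipy, OpenCV 4.12 (cv2) and the standard library are available. Lean on these libraries where they do the work, as an engineer would, in place of code of your own. Each camera call takes 0.05 s, during which the arm holds its last target. There are 200 camera calls.

TASK

Slide the lid of the wooden mould box fully open by its dark grip bar and leave it open. Then lift out the red mould and stand it upright on the bottom of the grey stoneware bowl, leaving the yellow mould in its place in the box.

Things in the scene. Friction and masses are not known exactly. Their poses are not given: they have to be found in the camera images.
- lid_grip (a point): Dark wood bar on the lid of a beech box fixed to the table: 14 mm thick in y, 60 long in x, standing from the lid at z 60 to z 90 mm above the table; this point is mid-bar at z 82 mm. z up; +y is the way the closed lid slides open, level, 2-3 N friction, stays put; end stop at 135 mm, 130 clears both compartments, lid stays captive. Box 150 wide (x), 190 long (y), walls 66 mm high.
- red_mould: Red plastic pudding mould to take out: round, fluted, domed, 42 mm across the flutes (solid 40), 42 mm high, sides straight to 34 mm, about 50 g. Stands dome up on the box floor (6 mm above the table) in either compartment, hidden by the lid. Origin: centre of its underside, z up along its axis.
- yellow_mould: Yellow mould, same shape, in the other compartment; it stays there. Origin: centre of its underside. The compartments, each 130 mm wide (lid_grip x) by about 62 mm long (y), lie one behind the other in y, with a 40 mm high divider between; their centres are 56 and 124 mm in -y from the closed lid_grip.
- bowl: Loose grey stoneware bowl, 170 mm across the rim, 55 mm high, flat inner floor about 90 mm across and 6 mm above its underside, wall 5 mm, about 600 g, standing on the table. Origin at the centre of its underside, z up.
Not all that is in view belongs to the job. Of the things shaped like the part that bears lid_grip, the wooden one is meant.

How it is judged:
On the way, in this order (a step that is already met when the one before it is completed fails the run):
1. the lid is slid open by at least 115 mm while the red mould is still down in the box (distance of lid_grip from where it was at the start of the episode above 0.115 m and height (world z) of red_mould below 0.03 m), for 0.2 s.
2. the red mould is lifted clear of the box (height (world z) of red_mould above 0.075 m), for 0.1 s.
At the end, for the whole second after the job is handed in: The red mould stands upright (within about 11 degrees) and at rest on the bottom of the bowl, within 40 mm of its centre; the bowl stands upright on the table; the lid is still open by at least 115 mm of its 135 mm; the yellow mould is within 40 mm of where it started (horizontal distance between red_mould and bowl below 0.04 m and z of red_mould in the frame of bowl between 0 and 0.016 m and angle between red_mould's own z axis and vertical below 0.2 rad and linear speed of red_mould below 0.02 m/s and angle between bowl's own z axis and vertical below 0.15 rad and height (world z) of bowl below 0.01 m and distance of lid_grip from where it was at the start of the episode above 0.115 m and distance of yellow_mould from where it was at the start of the episode below 0.04 m); the robot touches nothing.
It fails at once if the yellow mould is taken out of the box (height (world z) of yellow_mould above 0.05 m).
It also fails if it takes over 58 s, if anything falls off the work surface, if the arm or the gripper's body presses on something with over 40 N, if the wrist force passes 120 N, or if a joint passes its speed limit or range.

## Working session

There is one attempt and no reset: what is moved stays moved. The work goes in short steps, Python scripts to look and compute and a tool call to move; the robot and the scene stay as the last step left them, time stands still between calls to the robot, and variables do not carry over. Pictures are saved under pics/ and viewed, about 8 in all and at most 12, crops included, and the job is handed in when it is done.

Besides the shell and the picture viewer there is one more tool, called after "Request:" as name(argument=value, ...), one argument or row to a line, values as JSON. arm_command: Moves the arm, as the interface text tells. Its arguments: {"type":"object","properties":{"xyz":{"type":"array","items":{"type":"array","items":{"type":"number"}}},"dr":{"type":"array","items":{"type":"array","items":{"type":"number"}}},"hand":{"type":"array","items":{"type":"number"}}},"required":["xyz","dr","hand"]}

```bash
mkdir -p pics; python3 - <<'E'
from workcell import r
import cv2,numpy as np
s=r.sense();print(s)
for n in("side","top"):
    im=r.snapshot(n);cv2.imwrite(f"pics/{n}0.png",im[:,:,::-1]);print(n,r.camera_params(n))
im=r.snapshot("wrist");cv2.imwrite("pics/wrist0.png",im[:,:,::-1]);print(r.camera_params("wrist"))
E
```

```text
{'time_s': 0.0, 'joint_pos': array([-1.24898891e+00,  3.20293994e-01,  1.56569145e+00, -2.24639615e-05,
        1.25738205e+00, -2.00305936e-02]), 'dq': array([-0.00066403, -0.00103706, -0.00146583,  0.00067358, -0.00074579,
       -0.00057016]), 'joint_torque': array([-3.63296458e-04, -4.12456834e+01, -2.31970829e+01,  7.26626138e-02,
        4.57607908e-02, -1.47348264e-04]), 'tcp_pos': array([ 0.19267833, -0.54157524,  0.40391396]), 'tool_rot': array([-3.13981775e+00, -1.41955466e-05,  3.41844945e-01]), 'wrist_force': array([ 0.97129248,  0.26881923, -0.08214935]), 'wrist_torque': array([-0.00630405, -0.01552563, -0.04019764]), 'width': 0.9999457026669933}
side {'fx': 372.64157418573063, 'fy': 372.64157418573063, 'cx': 321.7715864175586, 'cy': 202.17719491537085, 'k1': -0.08234514862471186, 'position': array([0.10059306, 0.59573732, 0.76498309]), 'orientation': array([-2.28758904, -0.0165449 , -2.64086427])}
top {'fx': 370.18028724476915, 'fy': 370.18028724476915, 'cx': 310.1849804715499, 'cy': 197.71497086400518, 'k1': 0.009550877390156885, 'position': array([ 0.38510335, -0.08486293,  1.03724491]), 'orientation': array([-3.04575751,  0.01192978, -1.59842507])}
{'fx': 305.26313953611213, 'fy': 305.26313953611213, 'cx': 316.68380228656065, 'cy': 203.57405887301613, 'k1': -0.05264308499937654, 'mount': array([[ 4.93721829e-04, -9.69402998e-01, -2.45474203e-01,
         6.88804747e-02],
       [ 9.99999745e-01,  3.51855870e-04,  6.21782517e-04,
        -1.88753184e-03],
       [-5.16386297e-04, -2.45474448e-01,  9.69402924e-01,
         1.94992295e-02],
       [ 0.00000000e+00,  0.00000000e+00,  0.00000000e+00,
         1.00000000e+00]])}
```

View pics/top0.png

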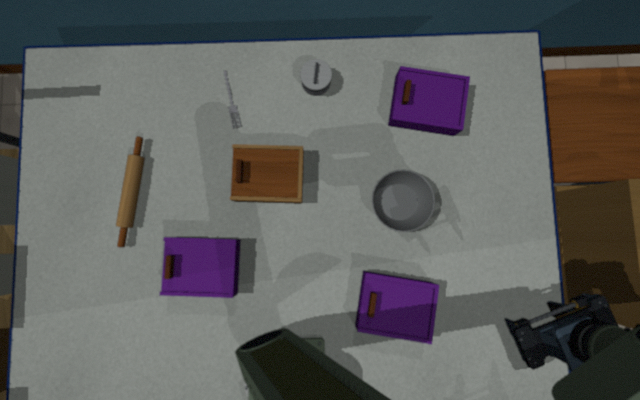

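View pics/side0.png

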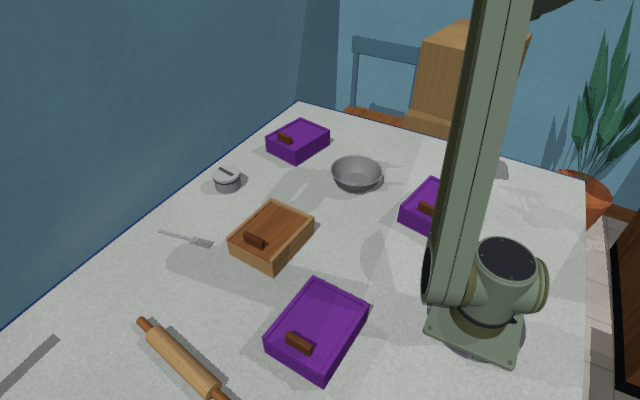

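The top view shows what could be mistaken for the grip: the bars at (241,172) on the wooden box and at (170,265), (373,304) and (407,92) on purple boxes. I choose the wooden one at (241,172), which is (256,241) in side. The bowl is at (406,200) in top and (357,174) in side.

```bash
cat > h.py <<'E'
import numpy as np,cv2
from scipy.spatial.transform import Rotation as R
from workcell import r
def cam(n,s=None):
    p=r.camera_params(n)
    if n=="wrist":
        T=np.eye(4);T[:3,:3]=R.from_euler("xyz",s["tool_rot"]).as_matrix();T[:3,3]=s["tcp_pos"]
        T=T@p["mount"];return p,T[:3,:3],T[:3,3]
    return p,R.from_euler("xyz",p["orientation"]).as_matrix(),p["position"]
def ray(c,uv):
    p,M,o=c
    K=np.array([[p["fx"],0,p["cx"]],[0,p["fy"],p["cy"]],[0,0,1]])
    q=cv2.undistortPoints(np.array([[uv]],float),K,np.array([p["k1"],0,0,0]))[0,0] 
    d=M@np.array([q[0],q[1],1]);return o,d/np.linalg.norm(d)
def plane(c,uv,z):
    o,d=ray(c,uv);return o+d*(z-o[2])/d[2]
def tri(rays):
    A=sum(np.eye(3)-np.outer(d,d) for o,d in rays);b=sum((np.eye(3)-np.outer(d,d))@o for o,d in rays)
    x=np.linalg.solve(A,b);return x,[np.linalg.norm(np.cross(x-o,d)) for o,d in rays]
def blob(m,box=None):
    "largest blob in a mask inside box (x0,y0,x1,y1): area, centroid, minAreaRect"
    k=np.zeros(m.shape,np.uint8)
    if box is None: box=(0,0,m.shape[1],m.shape[0])
    x0,y0,x1,y1=box;k[y0:y1,x0:x1]=m[y0:y1,x0:x1]
    cs,_=cv2.findContours(k,cv2.RETR_EXTERNAL,cv2.CHAIN_APPROX_NONE)
    c=max(cs,key=cv2.contourArea);M=cv2.moments(c)
    return M["m00"],(M["m10"]/M["m00"],M["m01"]/M["m00"]),c
E
python3 - <<'E'
from h import *
t=cv2.imread("pics/top0.png");s=cv2.imread("pics/side0.png")
ct,cs=cam("top"),cam("side")
def mk(im): 
    h=cv2.cvtColor(im,cv2.COLOR_BGR2HSV);return h
ht,hs=mk(t),mk(s)
print(ht[172,236:252].tolist());print(hs[232:250,256].tolist())
wood=cv2.inRange(ht,(5,90,30),(25,255,255))
a,c,k=blob(wood,(215,130,320,215));rc=cv2.minAreaRect(k);print("box",a,rc)
print([plane(ct,p,.066).round(4).tolist() for p in cv2.boxPoints(rc)])
A=cv2.resize(t[130:215,215:320],None,fx=5,fy=5,interpolation=cv2.INTER_CUBIC)
B=cv2.resize(s[195:280,220:320],None,fx=4,fy=4,interpolation=cv2.INTER_CUBIC)
o=np.zeros((425,800,3),np.uint8);A=A[:, :400];o[:425,:400]=A;o[:340,400:]=B
cv2.imwrite("pics/crop1.png",o)
# bowl: rim ellipse by low saturation/dark
gray=cv2.inRange(ht,(0,0,20),(180,60,135))
a,c,k=blob(gray,(365,160,448,240));print("bowl",a,c,cv2.minEnclosingCircle(k),cv2.fitEllipse(k))
E
```

```text
[[12, 183, 67], [14, 220, 58], [11, 169, 59], [11, 206, 52], [8, 135, 49], [5, 181, 24], [11, 151, 27], [9, 151, 44], [12, 195, 47], [13, 198, 49], [13, 205, 51], [14, 204, 50], [12, 194, 50], [13, 178, 53], [14, 186, 67], [13, 170, 87]]
[[14, 162, 113], [14, 159, 114], [13, 161, 111], [12, 159, 101], [12, 160, 83], [11, 155, 79], [10, 154, 81], [11, 154, 83], [11, 154, 83], [11, 164, 76], [11, 158, 68], [10, 149, 70], [10, 160, 70], [11, 154, 68], [11, 162, 66], [12, 155, 82], [13, 159, 112], [13, 156, 124]]
box 3827.5 ((266.5318603515625, 173.29031372070312), (71.79093170166016, 56.112152099609375), 1.5074357986450195)
[[0.4778, 0.1362, 0.066], [0.6285, 0.1311, 0.066], [0.6176, -0.0609, 0.066], [0.4673, -0.0531, 0.066]]
bowl 6473.5 (405.97193687083234, 199.47650678406836) ((406.0, 199.5), 56.93207550048828) ((406.0227355957031, 199.5245361328125), (93.30735778808594, 97.27151489257812), 90.57183837890625)
```

View pics/crop1.png

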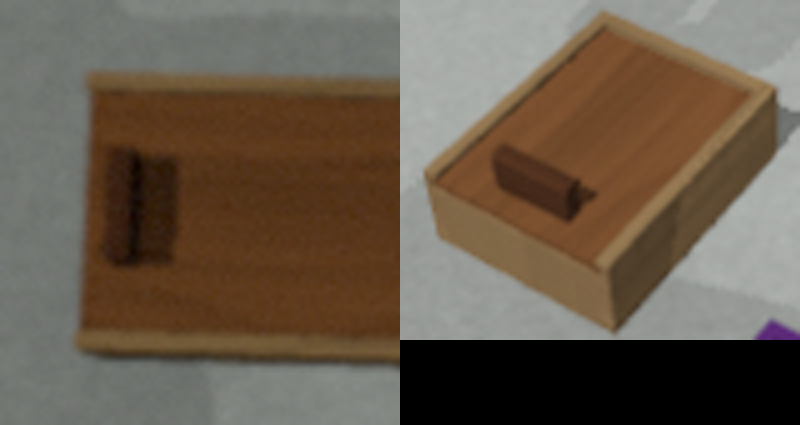

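The crop confirms the beech box with its dark bar; the top edge on the +y side runs (236.4,159.6)-(236,182.5) in top and (243.5,233)-(262,242.5) in side. A dark shadow lies on the bar's -y side.

```bash
python3 - <<'E'
from h import *
ct,cs=cam("top"),cam("side")
P=[]
for a,b in(((236.4,159.6),(243.5,233)),((236,182.5),(262,242.5))):
    x,e=tri([ray(ct,a),ray(cs,b)]);P.append(x);print(x.round(4),np.round(e,4),plane(ct,a,.09).round(4),plane(cs,b,.09).round(4))
print("len",np.linalg.norm(P[0]-P[1]),"dir",np.arctan2(*(P[0]-P[1])[1::-1]))
t=cv2.imread("pics/top0.png",0);
c=cv2.HoughCircles(cv2.GaussianBlur(t[150:250,355:460],(3,3),0),cv2.HOUGH_GRADIENT,1,30,param1=80,param2=12,minRadius=28,maxRadius=38)
print(c[0][:3]+[355,150,0])
for q in c[0][:2]: print(plane(ct,(q[0]+355,q[1]+150),.055).round(4))
print("bowl rough side",plane(cs,(357,165),.055).round(3))
E
```

```text
[0.5798 0.1121 0.0892] [0.0021 0.0021] [0.5815 0.1131 0.09  ] [0.577  0.1122 0.09  ]
[0.5205 0.1144 0.0878] [0.0015 0.0015] [0.5215 0.1146 0.09  ] [0.5177 0.1155 0.09  ]
len 0.05936290279371759 dir -0.03761963897938011
[[401.5        199.5         29.39999962]]
[ 0.4681 -0.318   0.055 ]
bowl rough side [ 0.47  -0.346  0.055]
```

```bash
cat >> h.py <<'E'
def go(p,yaw,s=None,tilt0=True):
    "shift and turn in tool axes from measured pose to TCP p, tool down at yaw"
    s=s or r.sense();M=R.from_euler("xyz",s["tool_rot"])
    print("shift",M.inv().apply(np.array(p)-s["tcp_pos"]).round(4),"turn",(M.inv()*R.from_euler("xyz",[np.pi,0,yaw])).as_rotvec().round(4))
E
python3 - <<'E'
from h import *
go([.40,-.22,.40],-.045);go([.549,.1065,.33],-.045)
E
```

```text
shift [ 0.3031 -0.2335  0.0044] turn [-1.300e-03  2.000e-04  3.868e-01]
shift [ 0.553  -0.4911  0.0748] turn [-1.300e-03  2.000e-04  3.868e-01]
```

Request:
arm_command(
  xyz=[
    [0.05,-0.04,0],
    [0.1,-0.08,0],
    [0.15,-0.12,0],
    [0.2,-0.16,0],
    [0.25,-0.2,0],
    [0.303,-0.233,0.004],
    [0.303,-0.233,0.004],
    [0.303,-0.233,0.004],
  ],
  dr=[
    [0,0,0.08],
    [0,0,0.16],
    [0,0,0.24],
    [0,0,0.32],
    [0,0,0.387],
    [-0.001,0,0.387],
    [-0.001,0,0.387],
    [-0.001,0,0.387],
  ],
  hand=[0.0912,0.0912,0.0912,0.0912,0.0912,0.0912,0.0912,0.0912],
)

```text
time_s: 1.15
tcp_pos: [0.4001, -0.2205, 0.4006]
tool_rot: [3.14, 0.001, -0.044]
wrist_force: [1.0, -0.6, -0.1]
width: 0.997
```

```bash
python3 - <<'E'
from h import *
s=r.sense();im=r.snapshot("wrist");cv2.imwrite("pics/w1.png",im[:,:,::-1]);np.save("w1.npy",np.r_[s["tcp_pos"],s["tool_rot"]])
print(s["tcp_pos"],s["tool_rot"],s["joint_pos"].round(2),s["wrist_force"])
go([.549,.1065,.30],-.045)
E
```

```text
[ 0.40014892 -0.22054327  0.40055425] [ 3.14021180e+00  6.31126253e-04 -4.36382829e-02] [-0.53  0.14  1.82 -0.    1.18  1.09] [ 0.98427104 -0.57499347 -0.10971191]
shift [ 0.1343 -0.3343  0.1   ] turn [ 0.0015  0.0006 -0.0003]
```

View pics/w1.png

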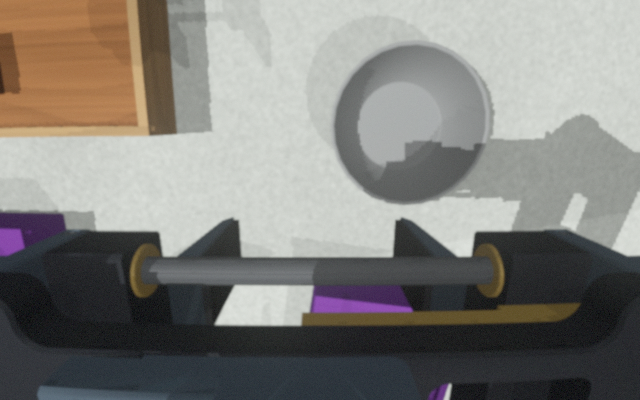

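The wrist view shows the bowl rim centred about (413,122), running x 334-493 and y 41-203, with the floor about (400,124). The box's -y end wall is at the upper left.

Request:
arm_command(
  xyz=[
    [0.02,-0.05,0],
    [0.04,-0.1,0.02],
    [0.06,-0.15,0.04],
    [0.08,-0.2,0.05],
    [0.1,-0.25,0.06],
    [0.12,-0.3,0.07],
    [0.134,-0.334,0.08],
    [0.134,-0.334,0.08],
  ],
  dr=[
    [0.001,0,0],
    [0.001,0,0],
    [0.001,0,0],
    [0.001,0,0],
    [0.001,0,0],
    [0.001,0,0],
    [0.001,0,0],
    [0.001,0,0],
  ],
  hand=[0.0912,0.0912,0.0912,0.0912,0.0912,0.0912,0.0912,0.0912],
)

```text
time_s: 2.2
tcp_pos: [0.5501, 0.1067, 0.3193]
tool_rot: [3.141, 0.001, -0.045]
wrist_force: [0.1, -1.3, -0.5]
width: 1.004
```

```bash
python3 - <<'E'
from h import *
v=np.load("w1.npy");c=cam("wrist",dict(tcp_pos=v[:3],tool_rot=v[3:]));ct=cam("top")
x,e=tri([ray(c,(413,122)),ray(ct,(407,200.5))]);print("bowl",x,e,plane(c,(413,122),.055),plane(ct,(407,200.5),.055), "floor",plane(c,(400,124),.006))
for L,Rr in(((334,122),(493,122)),): print("diam",np.linalg.norm(plane(c,L,.055)-plane(c,Rr,.055)))
a,b=plane(c,(150,133),.066),plane(c,(136,0),.066);print("box end edge",a,b,"yaw",np.arctan2(b[1]-a[1],b[0]-a[0]))
a,b=plane(c,(0,135),.066),plane(c,(150,133),.066);d=a-b;print("box side",a,b,"yaw",-np.arctan2(d[0],d[1]))
s=r.sense();im=r.snapshot("wrist");cv2.imwrite("pics/w2.png",im[:,:,::-1]);np.save("w2.npy",np.r_[s["tcp_pos"],s["tool_rot"]])
print(s["tcp_pos"],s["tool_rot"])
E
```

```text
bowl [ 0.47050713 -0.35205593 -0.03197046] [np.float64(0.002670306171131146), np.float64(0.002670306171131181)] [ 0.46884531 -0.32281336  0.055     ] [ 0.46500529 -0.33239929  0.055     ] floor [ 0.46713677 -0.32233263  0.006     ]
diam 0.1680748115916357
box end edge [ 0.47031704 -0.05174198  0.066     ] [ 0.59459807 -0.05657421  0.066     ] yaw -0.038861955132446065
box side [0.47924703 0.11782547 0.066     ] [ 0.47031704 -0.05174198  0.066     ] yaw -0.05261477128979205
[0.55006982 0.1067456  0.31929541] [ 3.14102756e+00  1.16088537e-03 -4.49337468e-02]
```

View pics/w2.png

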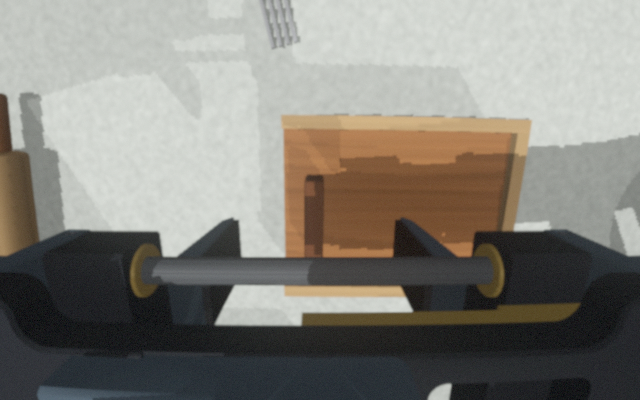

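The bar's top face is at about x 305-324, with its far end at row 177, and sits between the fingers (midline about x 317). It is aligned, so I descend and close.

Request:
arm_command(
  xyz=[
    [0,0,0.02],
    [0,0,0.04],
    [0,0,0.061],
    [0,0,0.061],
    [0,0,0.061],
    [0,0,0.061],
    [0,0,0.061],
    [0,0,0.061],
  ],
  dr=[
    [0,0,0],
    [0,0,0],
    [0,0,0],
    [0,0,0],
    [0,0,0],
    [0,0,0],
    [0,0,0],
    [0,0,0],
  ],
  hand=[0.0912,0.0912,0.0912,0.0912,0.03,0.03,0.03,0.03],
)

```text
time_s: 3.25
tcp_pos: [0.5491, 0.1069, 0.2598]
tool_rot: [-3.142, -0.001, -0.045]
wrist_force: [-0.5, -0.8, -1.0]
width: 0.596
```

Request:
arm_command(
  xyz=[
    [0,0,0],
    [0,0,0],
    [0,0,0],
    [0,0,0],
    [0,0,0],
    [0,0,0],
    [0,0,0],
    [0,0,0],
  ],
  dr=[
    [0,0,0],
    [0,0,0],
    [0,0,0],
    [0,0,0],
    [0,0,0],
    [0,0,0],
    [0,0,0],
    [0,0,0],
  ],
  hand=[0.02,0.01,0.008,0.008,0.008,0.008,0.008,0.008],
)

```text
time_s: 4.25
tcp_pos: [0.5491, 0.1082, 0.2594]
tool_rot: [-3.137, -0.0, -0.048]
wrist_force: [0.4, 7.0, -1.1]
width: 0.15
```

Gripped at 13.7 mm, which matches the 14 mm bar. Now I slide it.

Request:
arm_command(
  xyz=[
    [0,-0.015,0],
    [0,-0.035,0],
    [0,-0.055,0],
    [0,-0.075,0],
    [0,-0.095,0],
    [0,-0.115,0],
    [0,-0.13,0],
    [0,-0.134,0],
  ],
  dr=[
    [0,0,0],
    [0,0,0],
    [0,0,0],
    [0,0,0],
    [0,0,0],
    [0,0,0],
    [0,0,0],
    [0,0,0],
  ],
  hand=[0.008,0.008,0.008,0.008,0.008,0.008,0.008,0.008],
)

```text
time_s: 5.25
tcp_pos: [0.5559, 0.2427, 0.2594]
tool_rot: [-3.141, -0.003, -0.044]
wrist_force: [6.8, -2.0, -3.0]
width: 0.153
```

Request:
arm_command(
  xyz=[
    [0,0,0],
    [0,0,0],
    [0,0,0],
    [0,0,0],
    [0,0,0],
    [0,0,0],
    [0,0,0],
    [0,0,0],
  ],
  dr=[
    [0,0,0],
    [0,0,0],
    [0,0,0],
    [0,0,0],
    [0,0,0],
    [0,0,0],
    [0,0,0],
    [0,0,0],
  ],
  hand=[0.008,0.008,0.04,0.05,0.06,0.06,0.06,0.06],
)

```text
time_s: 6.25
tcp_pos: [0.5551, 0.2407, 0.2595]
tool_rot: [3.142, -0.0, -0.045]
wrist_force: [0.5, -0.3, -0.0]
width: 0.656
```

```bash
python3 - <<'E'
from h import *
im=r.snapshot("top");cv2.imwrite("pics/t2.png",cv2.resize(im[100:250,150:350,::-1],None,fx=4,fy=4,interpolation=cv2.INTER_CUBIC));cv2.imwrite("pics/t2f.png",im[:,:,::-1])
s=r.sense();print(s["tcp_pos"],s["wrist_force"],s["width"])
E
```

```text
[0.5551431  0.24065677 0.25942162] [-0.17007602 -0.18022206  0.01195464] 0.6568815752859799
```

View pics/t2.png

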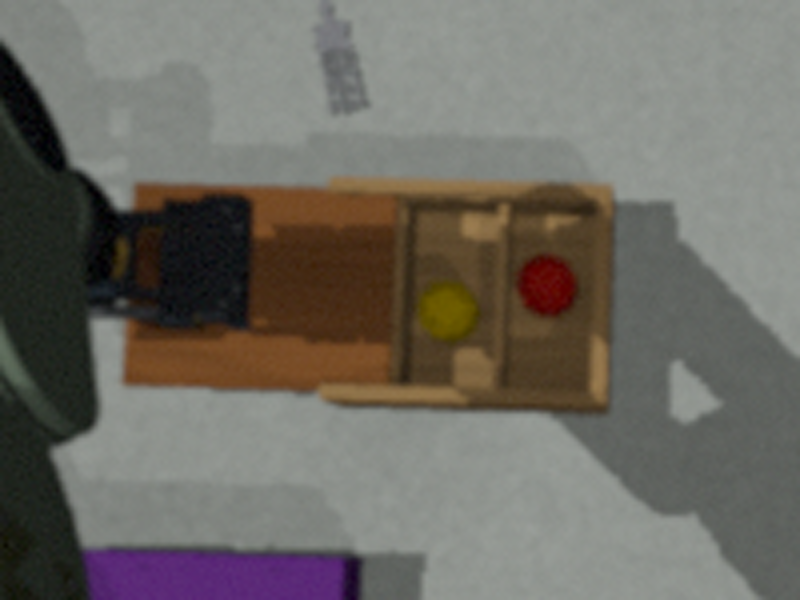

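The lid is fully open, about 134 mm. The red mould is at crop (548,286), which is top (287,171.5), in the -y compartment; yellow is at crop (448,311) in the other. I lift, turn 90° and look closer.

```bash
python3 - <<'E'
from h import *
h=cv2.cvtColor(cv2.imread("pics/t2f.png"),cv2.COLOR_BGR2HSV)
m=cv2.inRange(h,(0,120,40),(5,255,255))|cv2.inRange(h,(172,120,40),(180,255,255))
a,c,k=blob(m,(265,150,320,190));p=plane(cam("top"),c,.04);print(a,c,p);np.save("redtop.npy",c)
go([p[0],p[1]-.06,.33],1.526)
E
```

```text
135.5 (286.36162361623616, 171.01353013530135) [ 0.5562679  -0.01268767  0.04      ]
shift [ 0.0153  0.313  -0.0706] turn [ 2.0000e-04 -1.0000e-04 -1.5713e+00]
```

Request:
arm_command(
  xyz=[
    [0,0,-0.03],
    [0,0,-0.07],
    [0,0,-0.1],
    [0,0,-0.1],
    [0,0,-0.1],
    [0,0,-0.1],
    [0,0,-0.1],
    [0,0,-0.1],
  ],
  dr=[
    [0,0,0],
    [0,0,0],
    [0,0,-0.17],
    [0,0,-0.34],
    [0,0,-0.51],
    [0,0,-0.68],
    [0,0,-0.79],
    [0,0,-0.79],
  ],
  hand=[0.06,0.06,0.06,0.06,0.06,0.06,0.06,0.06],
)

```text
time_s: 7.3
tcp_pos: [0.5551, 0.2407, 0.3594]
tool_rot: [3.141, -0.0, 0.743]
wrist_force: [0.1, -0.3, 0.1]
width: 0.654
```

```bash
python3 - <<'E'
from h import *
p=plane(cam("top"),np.load("redtop.npy"),.04);go([p[0],p[1]-.06,.33],1.526);print(r.sense()["tcp_pos"])
E
```

```text
shift [-0.2112  0.2315  0.0294] turn [ 1.000e-04  0.000e+00 -7.826e-01]
[0.55508985 0.24067709 0.35938859]
```

Request:
arm_command(
  xyz=[
    [-0.03,0.033,0],
    [-0.06,0.066,0],
    [-0.09,0.099,0],
    [-0.12,0.132,0.01],
    [-0.15,0.165,0.02],
    [-0.18,0.198,0.03],
    [-0.211,0.2315,0.03],
    [-0.211,0.2315,0.03],
  ],
  dr=[
    [0,0,-0.15],
    [0,0,-0.3],
    [0,0,-0.45],
    [0,0,-0.6],
    [0,0,-0.75],
    [0,0,-0.783],
    [0,0,-0.783],
    [0,0,-0.783],
  ],
  hand=[0.06,0.06,0.06,0.06,0.06,0.06,0.06,0.06],
)

```text
time_s: 8.3
tcp_pos: [0.5568, -0.0751, 0.3293]
tool_rot: [3.141, 0.001, 1.522]
wrist_force: [0.1, 2.0, 0.3]
width: 0.659
```

```bash
python3 - <<'E'
from h import *
s=r.sense();im=r.snapshot("wrist")[:,:,::-1];cv2.imwrite("pics/w3.png",im)
h=cv2.cvtColor(np.ascontiguousarray(im),cv2.COLOR_BGR2HSV)
m=cv2.inRange(h,(0,120,40),(5,255,255))|cv2.inRange(h,(172,120,40),(180,255,255))
a,c,k=blob(m);print(a,c,cv2.minEnclosingCircle(k),cv2.boundingRect(k))
cw=cam("wrist",s);ct=cam("top");tc=np.load("redtop.npy")
print(tri([ray(cw,c),ray(ct,tc)]),plane(cw,c,.035),plane(ct,tc,.035),s["tcp_pos"],s["tool_rot"])
E
```

```text
1528.5 (313.42503543779304, 132.5118307709083) ((313.65850830078125, 132.6062469482422), 23.566551208496094) (292, 110, 44, 46)
(array([ 0.5570936 , -0.01098907,  0.03191095]), [np.float64(0.0012471902281028099), np.float64(0.001247190228102862)]) [ 0.55656714 -0.0098148   0.035     ] [ 0.55712609 -0.0123258   0.035     ] [ 0.55682324 -0.07509562  0.32930689] [3.14139194e+00 5.79351260e-04 1.52176846e+00]
```

View pics/w3.png

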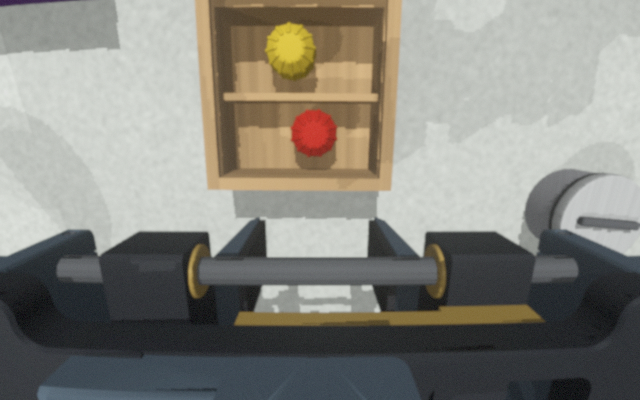

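Red is visible at (313,132), triangulated to (0.557,-0.011) with mid-height z 0.032, which is plausible for a 42 mm mould on a 6 mm floor. Yellow is at (291,50). Now I grasp.

Request:
arm_command(
  xyz=[
    [0.03,-0.0015,0],
    [0.064,-0.003,0],
    [0.064,-0.003,0.02],
    [0.064,-0.003,0.05],
    [0.064,-0.003,0.08],
    [0.064,-0.003,0.105],
    [0.064,-0.003,0.125],
    [0.064,-0.003,0.125],
  ],
  dr=[
    [0,0,0],
    [0,0,0],
    [0,0,0],
    [0,0,0],
    [0,0,0],
    [0,0,0],
    [0,0,0],
    [0,0,0],
  ],
  hand=[0.066,0.066,0.066,0.066,0.066,0.066,0.066,0.066],
)

```text
time_s: 9.35
tcp_pos: [0.5561, -0.0072, 0.2032]
tool_rot: [-3.138, -0.0, 1.528]
wrist_force: [0.1, -0.3, 0.6]
width: 0.723
```

Request:
arm_command(
  xyz=[
    [0,0,0],
    [0,0,0],
    [0,0,0],
    [0,0,0],
    [0,0,0],
    [0,0,0],
    [0,0,0],
    [0,0,0],
  ],
  dr=[
    [0,0,0],
    [0,0,0],
    [0,0,0],
    [0,0,0],
    [0,0,0],
    [0,0,0],
    [0,0,0],
    [0,0,0],
  ],
  hand=[0.055,0.045,0.035,0.034,0.034,0.034,0.034,0.034],
)

```text
time_s: 10.35
tcp_pos: [0.5569, -0.0084, 0.2052]
tool_rot: [3.14, -0.0, 1.528]
wrist_force: [-0.5, 1.5, 6.6]
width: 0.43
```

```bash
python3 - <<'E'
from h import *
s=r.sense();print(s["tcp_pos"],s["tool_rot"],s["width"]*91.2,s["wrist_force"])
print(s["joint_pos"])
E
```

```text
[ 0.55694806 -0.00841011  0.20520977] [ 3.14002948e+00 -1.72748926e-04  1.52751198e+00] 39.21038303871756 [-0.53434056  1.5322441   6.62833783]
[-3.57884545e-02  4.90931383e-01  1.86328278e+00  2.27631309e-04
  7.85814075e-01  7.33526472e-03]
```

Request:
arm_command(
  xyz=[
    [0,0,-0.01],
    [0,0,-0.03],
    [0,0,-0.05],
    [0,0,-0.08],
    [0,0,-0.11],
    [0,0,-0.13],
    [0,0,-0.13],
    [0,0,-0.13],
  ],
  dr=[
    [0,0,0],
    [0,0,0],
    [0,0,0],
    [0,0,0],
    [0,0,0],
    [0,0,0],
    [0,0,0],
    [0,0,0],
  ],
  hand=[0.034,0.034,0.034,0.034,0.034,0.034,0.034,0.034],
)

```text
time_s: 11.35
tcp_pos: [0.5562, -0.0085, 0.3336]
tool_rot: [-3.14, 0.0, 1.528]
wrist_force: [0.0, -0.6, -0.3]
width: 0.428
```

```bash
python3 - <<'E'
from h import *
s=r.sense();print(s["tcp_pos"],s["width"]*91.2,s["wrist_force"])
go([.4675,-.3235-.065,.335],1.526); go([.4675,-.3235,.335],1.526)
a=r.snapshot("side")[:,:,::-1][100:300,180:480];cv2.imwrite("pics/s3.png",cv2.resize(a,None,fx=2.6,fy=2.6))
E
```

```text
[ 0.55623404 -0.00848234  0.33356968] 39.03007459301966 [ 0.01732805 -0.62089178 -0.29766352]
shift [-0.3835 -0.0723 -0.0013] turn [-0.0016  0.0001  0.0017]
shift [-0.3185 -0.0751 -0.0013] turn [-0.0016  0.0001  0.0017]
```

View pics/s3.png

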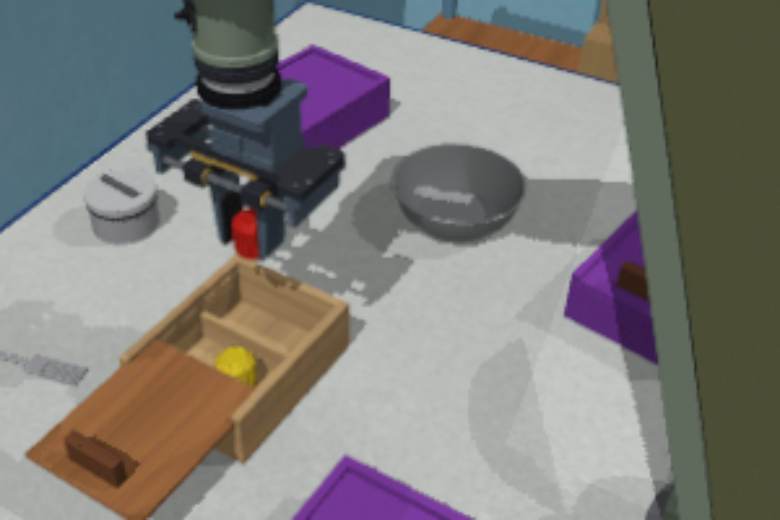

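The red mould is held upright, yellow is still in the box and the lid is open. I carry it to just past the bowl for a check look.

Request:
arm_command(
  xyz=[
    [-0.04,-0.008,0],
    [-0.09,-0.017,0],
    [-0.14,-0.026,0],
    [-0.19,-0.036,0],
    [-0.24,-0.045,0],
    [-0.29,-0.055,0],
    [-0.34,-0.064,0],
    [-0.383,-0.072,0],
  ],
  dr=[
    [0,0,0],
    [0,0,0],
    [0,0,0],
    [0,0,0],
    [0,0,0],
    [0,0,0],
    [0,0,0],
    [0,0,0],
  ],
  hand=[0.034,0.034,0.034,0.034,0.034,0.034,0.034,0.034],
)

```text
time_s: 12.4
tcp_pos: [0.4675, -0.3897, 0.333]
tool_rot: [-3.14, -0.001, 1.527]
wrist_force: [-0.4, 0.2, -0.1]
width: 0.43
```

```bash
python3 - <<'E'
from h import *
s=r.sense();im=r.snapshot("wrist")[:,:,::-1];cv2.imwrite("pics/w4.png",im);np.save("w4.npy",np.r_[s["tcp_pos"],s["tool_rot"]])
print(s["tcp_pos"],s["tool_rot"],s["width"]*91.2,s["joint_pos"].round(2));go([.4675,-.3235,.335],1.526,s)
E
```

```text
[ 0.46746657 -0.38969882  0.3329846 ] [-3.13991251e+00 -1.38787572e-03  1.52707825e+00] 39.19399598353826 [-0.71  0.42  1.59  0.    1.13 -0.67]
shift [ 0.0661 -0.0029 -0.0019] turn [-0.0017 -0.0014  0.0011]
```

View pics/w4.png

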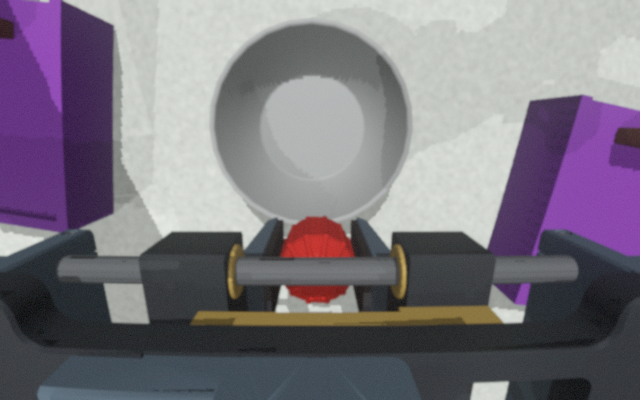

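The rim spans x 211-412 and y 20-224, centre (311.5,122); the floor centre is about (312.5,128). The red mould is between the fingers at (317,260).

```bash
python3 - <<'E'
from h import *
v=np.load("w4.npy");s=dict(tcp_pos=v[:3],tool_rot=v[3:]);c=cam("wrist",s)
v1=np.load("w1.npy");c1=cam("wrist",dict(tcp_pos=v1[:3],tool_rot=v1[3:]))
print("tri rim",tri([ray(c,(311.5,122)),ray(c1,(413,122))]))
print("rim",plane(c,(311.5,122),.055),"floor",plane(c,(312.5,128.5),.006),"diam",np.linalg.norm(plane(c,(211,122),.055)-plane(c,(412,122),.055)))
p=plane(c,(311.5,122),.055);go([p[0],p[1],.21],1.526,s)
E
```

```text
tri rim (array([ 0.46841586, -0.31531408,  0.08314965]), [np.float64(0.002591398359256255), np.float64(0.0025913983592562185)])
rim [ 0.46534604 -0.31501662  0.055     ] floor [ 0.46519649 -0.32049502  0.006     ] diam 0.16602999788855385
shift [ 0.0743 -0.0052  0.1231] turn [-0.0017 -0.0014  0.0011]
```

Request:
arm_command(
  xyz=[
    [0.036,-0.002,0],
    [0.0715,-0.0045,0],
    [0.0715,-0.0045,0],
    [0.0715,-0.0045,0.04],
    [0.0715,-0.0045,0.08],
    [0.0715,-0.0045,0.11],
    [0.0715,-0.0045,0.122],
    [0.0715,-0.0045,0.122],
  ],
  dr=[
    [0,0,0],
    [0,0,0],
    [0,0,0],
    [0,0,0],
    [0,0,0],
    [0,0,0],
    [0,0,0],
    [0,0,0],
  ],
  hand=[0.034,0.034,0.034,0.034,0.034,0.034,0.034,0.034],
)

```text
time_s: 13.45
tcp_pos: [0.4669, -0.3167, 0.2118]
tool_rot: [-3.141, -0.001, 1.528]
wrist_force: [0.6, -1.2, -0.1]
width: 0.425
```

Request:
arm_command(
  xyz=[
    [0,0,0.001],
    [0,0,0.002],
    [0,0,0.003],
    [0,0,0.004],
    [0,0,0.004],
    [0,0,0.004],
    [0,0,0.004],
    [0,0,0.004],
  ],
  dr=[
    [0,0,0],
    [0,0,0],
    [0,0,0],
    [0,0,0],
    [0,0,0],
    [0,0,0],
    [0,0,0],
    [0,0,0],
  ],
  hand=[0.034,0.034,0.034,0.034,0.034,0.034,0.034,0.034],
)

```text
time_s: 14.45
tcp_pos: [0.4669, -0.3164, 0.2085]
tool_rot: [3.141, 0.0, 1.528]
wrist_force: [0.4, 0.7, -0.7]
width: 0.427
```

Request:
arm_command(
  xyz=[
    [0,0,0.001],
    [0,0,0.002],
    [0,0,0.003],
    [0,0,0.003],
    [0,0,0.003],
    [0,0,0.003],
    [0,0,0.003],
    [0,0,0.003],
  ],
  dr=[
    [0,0,0],
    [0,0,0],
    [0,0,0],
    [0,0,0],
    [0,0,0],
    [0,0,0],
    [0,0,0],
    [0,0,0],
  ],
  hand=[0.034,0.034,0.034,0.034,0.034,0.034,0.034,0.034],
)

```text
time_s: 15.45
tcp_pos: [0.4669, -0.3164, 0.2054]
tool_rot: [3.141, 0.0, 1.528]
wrist_force: [-0.0, 0.5, 0.3]
width: 0.431
```

Request:
arm_command(
  xyz=[
    [0,0,0.0005],
    [0,0,0.001],
    [0,0,0.0015],
    [0,0,0.002],
    [0,0,0.002],
    [0,0,0.002],
    [0,0,0.002],
    [0,0,0.002],
  ],
  dr=[
    [0,0,0],
    [0,0,0],
    [0,0,0],
    [0,0,0],
    [0,0,0],
    [0,0,0],
    [0,0,0],
    [0,0,0],
  ],
  hand=[0.034,0.034,0.034,0.034,0.034,0.034,0.034,0.034],
)

```text
time_s: 16.45
tcp_pos: [0.4668, -0.3163, 0.2052]
tool_rot: [3.141, 0.0, 1.528]
wrist_force: [-3.8, 2.6, 12.5]
width: 0.429
```

Contact: 12.5 N and the arm stops at 0.2052. I back off 1.5 mm, release, and lift straight up.

Request:
arm_command(
  xyz=[
    [0,0,-0.001],
    [0,0,-0.0015],
    [0,0,-0.0015],
    [0,0,-0.0015],
    [0,0,-0.0015],
    [0,0,-0.0015],
    [0,0,-0.0015],
    [0,0,-0.0015],
  ],
  dr=[
    [0,0,0],
    [0,0,0],
    [0,0,0],
    [0,0,0],
    [0,0,0],
    [0,0,0],
    [0,0,0],
    [0,0,0],
  ],
  hand=[0.034,0.034,0.042,0.046,0.05,0.055,0.055,0.055],
)

```text
time_s: 17.45
tcp_pos: [0.4669, -0.3164, 0.2049]
tool_rot: [3.141, 0.0, 1.528]
wrist_force: [-0.7, -0.2, -0.1]
width: 0.607
```

Request:
arm_command(
  xyz=[
    [0,0,-0.01],
    [0,0,-0.03],
    [0,0,-0.06],
    [0,0,-0.1],
    [-0.03,0,-0.13],
    [-0.07,0,-0.13],
    [-0.07,0,-0.13],
    [-0.07,0,-0.13],
  ],
  dr=[
    [0,0,0],
    [0,0,0],
    [0,0,0],
    [0,0,0],
    [0,0,0],
    [0,0,0],
    [0,0,0],
    [0,0,0],
  ],
  hand=[0.055,0.055,0.055,0.055,0.055,0.055,0.055,0.055],
)

```text
time_s: 18.45
tcp_pos: [0.4636, -0.3859, 0.335]
tool_rot: [-3.141, -0.001, 1.527]
wrist_force: [0.3, -0.1, -0.1]
width: 0.6
```

```bash
python3 - <<'E'
from h import *
s=r.sense();w=np.ascontiguousarray(r.snapshot("wrist")[:,:,::-1]);t=r.snapshot("top")[:,:,::-1];d=r.snapshot("side")[:,:,::-1]
o=np.zeros((600,800,3),np.uint8)
o[:300,:400]=cv2.resize(w[0:240,160:480],(400,300));o[:300,400:]=cv2.resize(t[90:270,180:420+0],(400,300));o[300:,:400]=cv2.resize(d[130:280,210:410],(400,300));o[300:,400:]=cv2.resize(t[120:270,300:500],(400,300))
cv2.imwrite("pics/end.png",o)
h=cv2.cvtColor(w,cv2.COLOR_BGR2HSV);m=cv2.inRange(h,(0,120,40),(5,255,255))|cv2.inRange(h,(172,120,40),(180,255,255))
a,c,k=blob(m);C=cam("wrist",s);print(a,c,cv2.boundingRect(k),"red",plane(C,c,.035),s["tcp_pos"])
E
```

```text
1458.0 (317.08721993598533, 129.70999085505258) (296, 108, 43, 45) red [ 0.46615564 -0.31799044  0.035     ] [ 0.46355536 -0.38591573  0.33495583]
```

View pics/end.png

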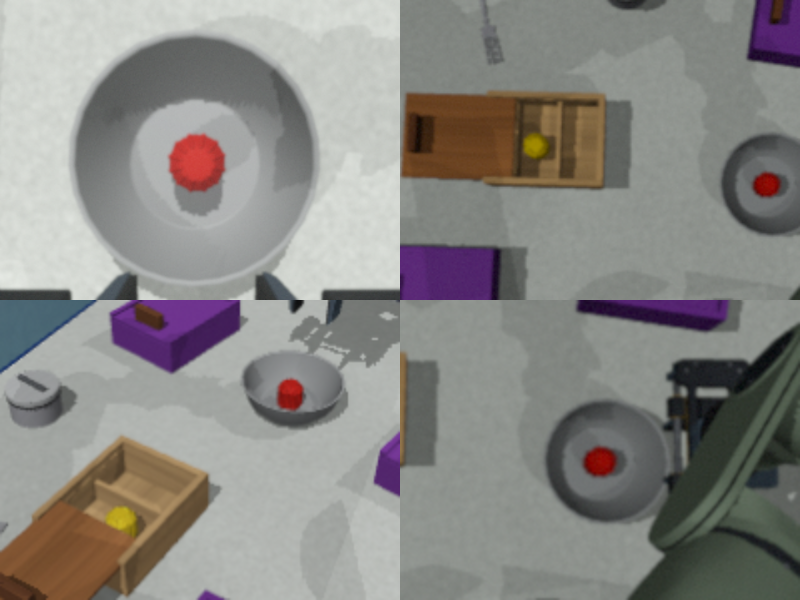

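The red mould stands upright at the centre of the bowl floor, the lid is open, yellow is in its compartment and the arm is clear. I hand the job in.

```bash
python3 -c "
from workcell import r
print(r.job_done())"
```

```text
the job is handed in; nothing more can be done
None
```

The job is done and handed in at about 18.6 s of the 58 s; `job_done` gives no verdict. I gripped the wooden box's bar and slid the lid open about 134 mm. I then lifted the red mould out of the -y compartment and set it down in the bowl until I felt contact (12.5 N), then released it and moved clear.

**Last checks:**
- **Red mould:** it stands upright near the bowl centre, at about (0.466, -0.318). The bowl's centre measured (0.465, -0.315) from the rim and (0.465, -0.320) from the floor.
- **Lid and yellow mould:** the lid is still open and the yellow mould is in its compartment, judged by eye in the last top and side pictures.
- **Arm:** it stands clear with about zero wrist force.

**Check that disagreed:** triangulating the bowl rim's height failed. It gave z -0.03 from the top and wrist views, and 0.083 from the two wrist views, against 0.055 expected. I used the plane-cast centre instead, because the rim diameter it gave (166–168 mm) matched the 170 mm stated. The first top-view centre for the bowl was about 10 mm off the wrist one.

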